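# Free the balance and put the sample on it

## Task

The small balance is wanted for the sample vial, but a dropper bottle has been left standing on its pan. First take that bottle off and stand it in the shallow tray, then stand the capped sample vial on the middle of the pan. Keep both upright all the way and set them down without dropping them.

Things in the scene. Friction and masses are not known exactly. Their poses are not given: they have to be found in the camera images.
- dropper: The dropper bottle that stands on the balance pan at the start (it is in the way): a round amber glass bottle 33 mm in diameter and straight-sided up to 64 mm, above that a 24 mm collar up to 74 mm and a thin rubber bulb (14 mm) up to 99 mm, its full height; about 60 g. Origin: centre of its underside; its z axis points up along the bottle. A second dropper bottle of the same size stands on the cart beside the vial and is not part of the job.
- vial: The sample vial, a short round glass jar with a wide flat screw cap, standing on the cart top: 60 mm high, body 27 mm in diameter, cap 28 mm in diameter (the top 12 mm); about 25 g. It is the only vial on the cart. A dropper bottle and a small metal coupling (20 mm wide, 25 mm high) stand about 85 mm to its left and right, in either order. Origin: centre of its underside; its z axis points up along the vial.
- balance_pan (a point): Centre of the top face of the balance's round steel pan, 84 mm in diameter, 44 mm above the cart top. The balance is fixed to the cart: a flat white housing 130 mm deep (x) and 110 mm wide (y), 34 mm high, with a dark display in front (towards -x of its frame) of the pan; the pan is rigid and does not sink. z points up.
- tray: Shallow grey open tray, fixed to the cart, empty at the start: 110 x 110 mm outside, walls 4 mm thick and 16 mm high, flat floor 4 mm above the cart top, inside 102 x 102 mm. Origin: centre of its underside, on the cart top; z points up, x and y run along its sides. Behind all the work stand solid tanks, from about x = 0.57 m (world) on, up to 0.25 m high.
There are look-alikes about, which are no part of the job. Leave any purple or turquoise look-alike of the dropper alone.

How it is judged:
On the way, in this order (a step that is already met when the one before it is completed fails the run):
1. the dropper bottle from the pan stands upright on the tray's floor (x of dropper in the frame of tray between -0.051 and 0.051 m and y of dropper in the frame of tray between -0.051 and 0.051 m and z of dropper in the frame of tray below 0.01 m and angle between dropper's own z axis and vertical below 0.17 rad and linear speed of dropper below 0.05 m/s), for 0.2 s.
2. after that the vial stands upright on the pan, near its middle (horizontal distance between vial and balance_pan below 0.02 m and z of vial in the frame of balance_pan between -0.006 and 0.006 m and angle between vial's own z axis and vertical below 0.17 rad and linear speed of vial below 0.05 m/s), for 0.2 s.
At the end, for the whole second after the job is handed in: The vial stands upright (within 10 degrees) and at rest on the balance pan, its axis within 20 mm of the pan's centre; the dropper bottle that was on the pan stands upright (within 10 degrees) and at rest on the floor of the tray, anywhere inside its walls (horizontal distance between vial and balance_pan below 0.02 m and z of vial in the frame of balance_pan between -0.006 and 0.006 m and angle between each of vial, dropper's own z axis and vertical below 0.17 rad and linear speed of each of vial, dropper below 0.02 m/s and x of dropper in the frame of tray between -0.051 and 0.051 m and y of dropper in the frame of tray between -0.051 and 0.051 m and z of dropper in the frame of tray below 0.01 m); the robot touches nothing.
It fails at once if the dropper bottle or the vial is tipped by more than 45 degrees (angle between any of dropper, vial's own z axis and vertical above 0.785 rad).
It fails at once if the dropper bottle or the vial is dropped or thrown (moves free of the fingers at more than 0.8 m/s, a fall of about 30 mm) ((contact force between the fingers and dropper below 0.01 N and linear speed of dropper above 0.8 m/s) or (contact force between the fingers and vial below 0.01 N and linear speed of vial above 0.8 m/s)).
It also fails if it takes over 62 s, if anything falls off the work surface, if the arm or the gripper's body presses on something with over 40 N, if the wrist force passes 120 N, or if a joint passes its speed limit or range.

## Robot

A 6-joint arm with a two-finger parallel gripper is mounted at the origin on a cart in front of the work surface, level with it; the furniture and walls round the work are solid. World frame = base frame: x ahead of the robot, y to its left, z up, the work surface at z = 0. Lengths are in m, angles in rad, forces in N, time in s.
With the tool pointing down it reaches from about 0.3 to 0.775 m from the base axis. Payload 14.6 kg.
Tool frame: the origin (TCP) lies at the very end of the fingers, on their centre line; the grasp point (between the pads) lies 19 mm behind it; x points along the fingers, y is the direction in which the jaws open and shut, and the axes are right-handed (so a half turn about x gives the same grasp; the last joint's range is limited). The gripper opens to 94 mm and grips with 3 to 60 N. Pads are 16 mm wide; open, the fingers measure 119 mm over their backs; the gripper's body (75 mm by 177 mm) begins 78 mm behind the grasp point.
Start: joints at [1.136, 0.3, 1.521, -0, 1.321, -0.067], TCP at [0.198, 0.513, 0.205] pointing down, gripper open.
Joint ranges: [-3.03, 3.03], [-0.79, 2.21], [0.23, 2.52], [-1.04, 4.18], [0, 3.07], [-2.55, 2.55]. Speed limits (rad/s): [2.22, 2.22, 2.57, 3.14, 3.14, 3.14].

## Interface

Orientations are given as [roll, pitch, yaw] about the fixed x, y, z axes, in that order (R = Rz(yaw) Ry(pitch) Rx(roll)).
In Python, from station import ctrl, viewer, hand_in gives the robot as it stands. The module is installed in compiled form; this text tells all that it offers.
- The arm moves only by the tool play_rows, never from a script. Its argument "deltas" is a list that holds one entry, the list of rows, each a list of 7 numbers: the shift along the tool's x, y, z in mm, then the turn, a rotation vector about the tool's x, y, z in rad, then the finger opening in mm, from 0 to 94. In form: [[[dx, dy, dz, ax, ay, az, gripper], ...]]. A call has 1 to 10 rows; each row shifts and turns the commanded pose from where the row before left it, along the tool's axes as they then stand; what a row does not reach is not made up. A row lasts 1/10 s, in which the tool goes at most 50 mm and 8.59 degrees, less where a joint would pass 70% of its speed; a pose out of reach is approached as far as the arm can. A call with a gripper value outside its range is refused whole. The fingers move at their own pace and stop on an object; "grip_force" is the grip in N (left out, the last holds). Time passes only in rows, so rows that do not move let the fingers close. It gives the time, the measured TCP pose, the force and the opening at its end, in the units of the state.
- ctrl.get_obs(): the state, without advancing time (a new reading comes with each control period).
- viewer.camera(name): name is "side" or "top" or "wrist"; returns a dict with "img" (480x640x3 uint8, red, green, blue), "fx", "fy", "cx", "cy" (pixels), "rvec" (rotation vector, rad) and "tvec" (3), from world to camera coordinates, as OpenCV has them. Camera axes: x right, y down, z forward; pixel columns grow to the right and rows downward; lengths in m; the calibration is good to about 2 mm. A picture is of the moment at which its call begins. There is no depth.
- hand_in(): hands the job in, once; it reports no verdict.
The state is a dict: "time_s": time; "qpos": joint angles; "joint_vel": joint speeds; "tau": joint torques, N m; "ee_pos": TCP position; "eef_rot": TCP orientation; "force": force on the tool from outside, world axes, zero at the start; "moment": the same for the moment, N m; "grip_width": finger opening in m.
Only numpy, scipy, OpenCV 4.12 (cv2) and the standard library are available. Lean on these libraries where they do the work, as an engineer would, in place of code of your own. Each camera call takes 0.05 s, during which the arm holds its last target.

## Working session

There is one attempt and no reset: what is moved stays moved. The work goes in short steps, Python scripts to look and compute and a tool call to move; the robot and the scene stay as the last step left them, time stands still between calls to the robot, and variables do not carry over. Pictures are saved under pics/ and viewed, and the job is handed in when it is done.

Besides the shell and the picture viewer there is one more tool, called after ">>>" as name(argument=value, ...) on one line, values as JSON. play_rows: Moves the arm, as the interface text tells. Its arguments: {"type":"object","properties":{"deltas":{"type":"array","items":{"type":"array","items":{"type":"array","items":{"type":"number"}}}},"grip_force":{"type":"number"}},"required":["deltas"]}

```bash
mkdir -p pics; python3 - <<'E'
from station import ctrl, viewer
import cv2
o=ctrl.get_obs();print(o)
for n in("side","top","wrist"):
    c=viewer.camera(n);cv2.imwrite(f"pics/{n}0.png",c["img"][:,:,::-1]);print(n,c["fx"],c["cx"],c["cy"],c["rvec"],c["tvec"])
E
```

```text
{'time_s': 0.0, 'qpos': array([ 1.13641557e+00,  3.00461584e-01,  1.52162182e+00, -1.00137164e-05,
        1.32069517e+00, -6.65958236e-02]), 'joint_vel': array([ 6.05219494e-04,  1.21533164e-03,  9.78197876e-04,  2.53306062e-05,
       -6.96688228e-04, -6.90334694e-05]), 'tau': array([ 1.19533186e-03, -5.31805408e+01, -3.52741063e+01,  7.09229009e-02,
        2.42983690e-02, -1.23315979e-05]), 'ee_pos': array([0.19763752, 0.51296449, 0.20487432]), 'eef_rot': array([-1.62921371,  1.56961036, -1.99699616]), 'force': array([ 0.02393223, -0.40488359, -0.06999852]), 'moment': array([-0.0278172 , -0.01404686,  0.01443479]), 'grip_width': 0.09426893129777633}
side 564.2813348086713 324.87269065623457 239.0237114099096 [ 1.93886791 -0.41398358  0.31193277] [-0.48701634  0.0981978   0.97102249]
top 611.4177746404367 319.5210682835407 240.991287581318 [ 2.10906291 -2.1115234   0.23365108] [-0.08791702  0.50421385  0.95917487]
wrist 398.11874294100465 311.4838717338574 232.75006558909084 [-2.38652907 -1.63672711 -0.23721659] [-0.54896344 -0.02925791  0.39171215]
```

View pics/side0.png

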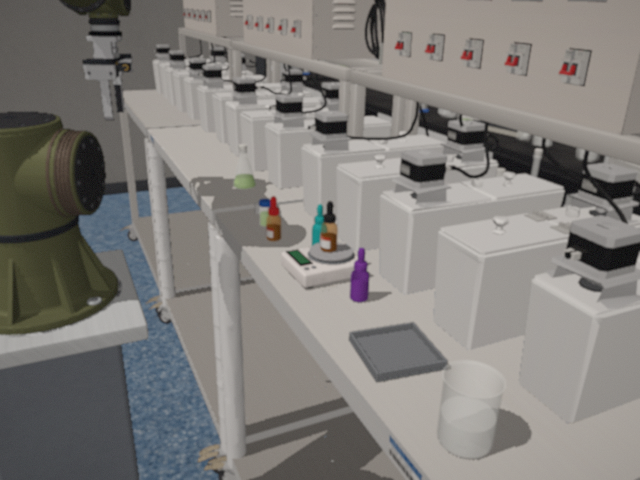

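View pics/top0.png

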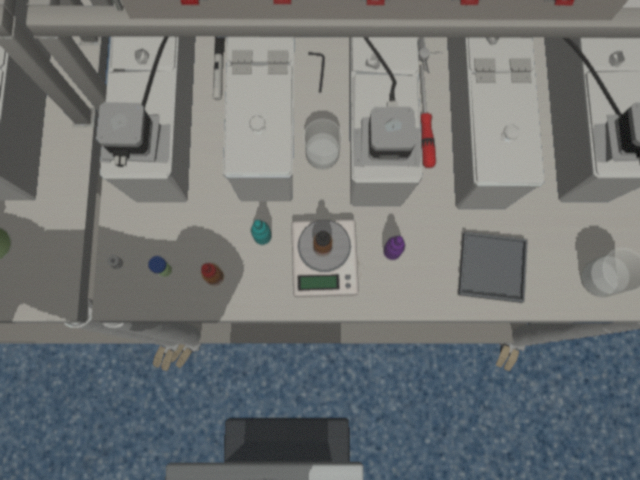

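View pics/wrist0.png

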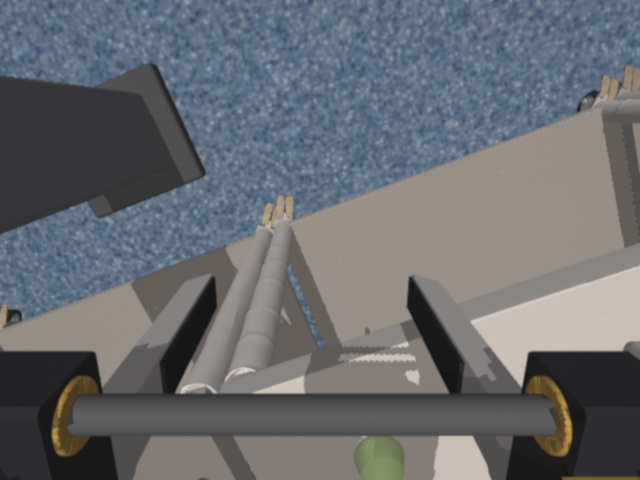

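The top view shows the balance at about (324,257) with a dropper that has a black bulb. The turquoise look-alike is at (261,232), the purple one at (394,247) and the tray at (492,265). The blue-capped vial is at (158,265), between the coupling (115,262) and the red dropper (211,272). Next I'll enlarge these areas.

```bash
python3 - <<'E'
import cv2
t=cv2.imread("pics/top0.png");s=cv2.imread("pics/side0.png")
def cr(im,x,y,w,h,n,k): cv2.imwrite(n,cv2.resize(im[y:y+h,x:x+w],None,fx=k,fy=k,interpolation=cv2.INTER_CUBIC))
cr(t,280,200,120,100,"pics/c1.png",6)
cr(t,90,230,140,60,"pics/c2.png",5)
cr(t,440,220,100,90,"pics/c3.png",6)
cr(s,240,180,160,140,"pics/c4.png",5)
E
```

```text
(no output)
```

View pics/c1.png

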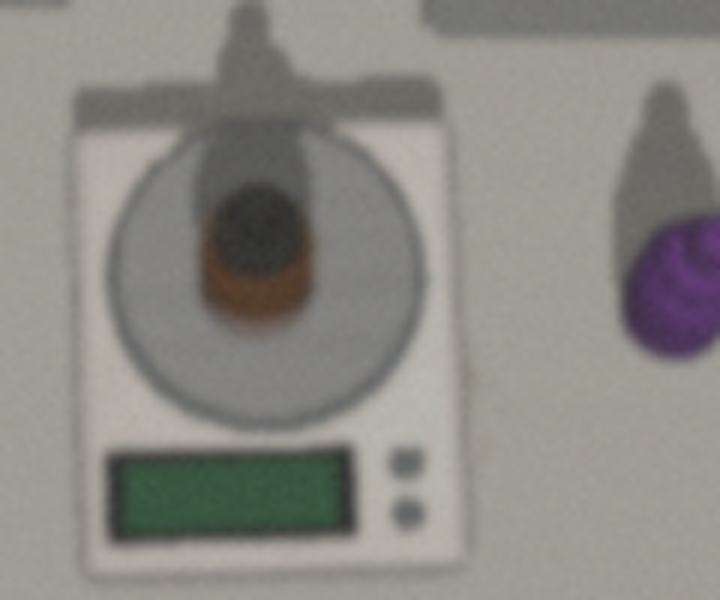

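View pics/c2.png

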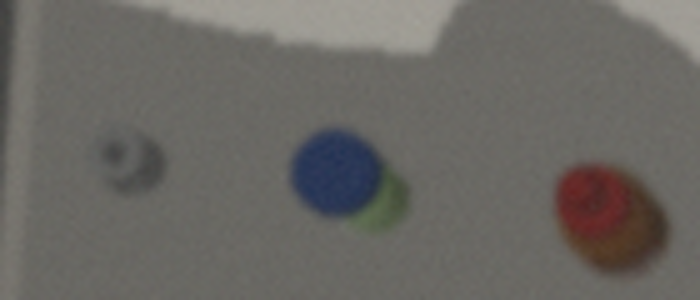

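View pics/c3.png

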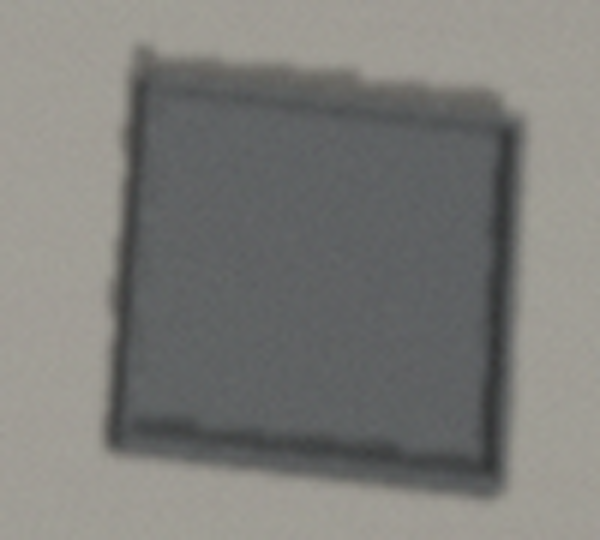

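View pics/c4.png

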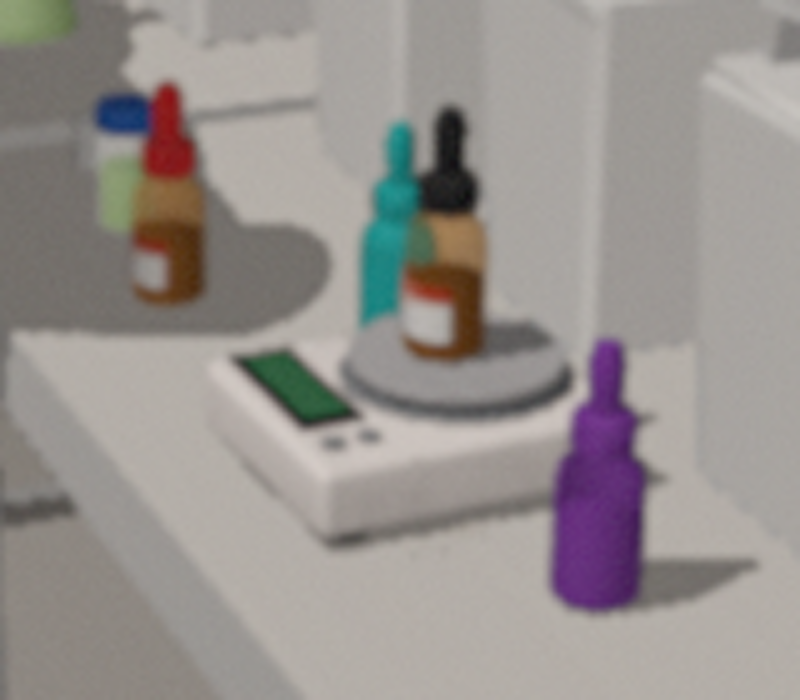

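```bash
cat > h.py <<'E'
import numpy as np, cv2
from station import ctrl, viewer
def load(n):
    c=viewer.camera(n); return c
def K(c): return np.array([[c["fx"],0,c["cx"]],[0,c["fy"],c["cy"]],[0,0,1.]])
def ray(c,px,z):
    R,_=cv2.Rodrigues(np.array(c["rvec"],float));t=np.array(c["tvec"],float).ravel()
    d=R.T@np.linalg.inv(K(c))@[px[0],px[1],1];o=-R.T@t
    return o+d*(z-o[2])/d[2]
def proj(c,P): return cv2.projectPoints(np.array(P,float).reshape(-1,3),np.array(c["rvec"],float),np.array(c["tvec"],float),K(c),None)[0].reshape(-1,2)
E
python3 - <<'E'
from h import *
np.set_printoptions(precision=4,suppress=True)
t=load("top");s=load("side")
f=lambda x,y,k,ox,oy:(x/k+ox-.4,y/k+oy-.4)
for n,p,z in [("panc",(267,273),.044),("panL",(108,273),.044),("panR",(426,273),.044),("panT",(267,117),.044),("panB",(267,430),.044),("collar",(258,232),.12),("bodyL",(200,290),.08),("bodyR",(312,290),.08),("bodylow",(255,326),.044),("hous1",(74,130),.034),("h2",(445,122),.034),("h3",(466,568),.034),("h4",(88,574),.034),("purple",(675,290),.05)]:
    print(n,ray(t,f(*p,6,280,200),z))
for n,p,z in [("vcap",(336.5,172.5),.06),("capL",(291,172),.06),("capR",(382,172),.06),("coupl",(132,160),.025),("red",(593,200),.085)]:
    print(n,ray(t,f(*p,5,90,230),z))
for p in [(142,72),(522,118),(500,490),(112,448)]: print("tray",ray(t,f(*p,6,440,220),.016))
for n,p,z in [("dbase",(443,347),.044),("dtip",(452,107),.143),("vtop",(124,101),.06),("vbase",(118,220),0),("pan",(457,370),.044),("turq base",(385,335),0),("purpbase",(597,590),0)]:
    print("side",n,ray(s,f(*p,5,240,180),z))
E
```

```text
panc [ 0.4994 -0.0962  0.044 ]
panL [ 0.4994 -0.0519  0.044 ]
panR [ 0.4994 -0.1406  0.044 ]
panT [ 0.5443 -0.0964  0.044 ]
panB [ 0.4551 -0.0961  0.044 ]
collar [ 0.4942 -0.0929  0.12  ]
bodyL [ 0.4871 -0.0777  0.08  ]
bodyR [ 0.4871 -0.1078  0.08  ]
bodylow [ 0.4843 -0.0928  0.044 ]
hous1 [ 0.5431 -0.0417  0.034 ]
h2 [ 0.5454 -0.1471  0.034 ]
h3 [ 0.418  -0.1512  0.034 ]
h4 [ 0.4164 -0.0465  0.034 ]
purple [ 0.4932 -0.2092  0.05  ]
vcap [0.4645 0.1772 0.06  ]
capL [0.4646 0.1921 0.06  ]
capR [0.4646 0.1624 0.06  ]
coupl [0.4751 0.2558 0.025 ]
red [0.451  0.0887 0.085 ]
tray [ 0.5291 -0.3376  0.016 ]
tray [ 0.5154 -0.4464  0.016 ]
tray [ 0.4081 -0.4322  0.016 ]
tray [ 0.4201 -0.3234  0.016 ]
side dbase [ 0.5012 -0.0909  0.044 ]
side dtip [ 0.499  -0.0965  0.143 ]
side vtop [0.4688 0.1808 0.06  ]
side vbase [ 0.467   0.1865 -0.    ]
side pan [ 0.4969 -0.1121  0.044 ]
side turq base [0.5276 0.019  0.    ]
side purpbase [ 0.5047 -0.2132  0.    ]
```

```bash
cat >> h.py <<'E'
from scipy.spatial.transform import Rotation as Ro
def pose():
    o=ctrl.get_obs(); return o["ee_pos"],Ro.from_euler("xyz",o["eef_rot"]).as_matrix()
def to(P):
    p,R=pose(); return (R.T@(np.array(P)-p)*1000).round(1)
E
python3 - <<'E'
from h import *
np.set_printoptions(precision=4,suppress=True)
p,R=pose();print(R)
w=load("wrist");Rw,_=cv2.Rodrigues(np.array(w["rvec"],float));C=-Rw.T@np.array(w["tvec"]);print("cam",C-p,R.T@(C-p))
print("angle y-axis from world -y", np.degrees(np.arctan2(R[1,1],R[0,1])))
t=load("top");print("turq",ray(t,(261,230),.06),ray(t,(261,233),.0))
E
```

```text
[[-0.0002  0.3595  0.9331]
 [-0.0004  0.9331 -0.3595]
 [-1.     -0.0005 -0.    ]]
cam [-0.0777  0.0292  0.1786] [-0.1786 -0.0007 -0.083 ]
angle y-axis from world -y 68.92910663659349
turq [0.5216 0.0083 0.06  ] [0.5305 0.0138 0.    ]
```

>>> play_rows(deltas=[[[0,0,0,-0.1226,0,0,60],[0,0,0,-0.1226,0,0,60],[0,0,0,-0.1226,0,0,60],[0,-30,15,0,0,0,60],[0,-30,15,0,0,0,60],[0,-30,15,0,0,0,60],[0,-30,15,0,0,0,60],[0,-30,15,0,0,0,60],[0,-30,15,0,0,0,60],[0,-30,15,0,0,0,60]]], grip_force=15)

```text
time_s: 1.35
ee_pos: [0.3031, 0.302, 0.2056]
eef_rot: [0.715, 1.57, 0.715]
force: [-0.2, 0.6, -0.2]
grip_width: 0.0601
```

>>> play_rows(deltas=[[[0,-30,15,0,0,0,60],[0,-30,15,0,0,0,60],[0,-30,15,0,0,0,60],[0,-30,15,0,0,0,60],[0,-30,15,0,0,0,60],[0,-30,15,0,0,0,60],[0,-30,15,0,0,0,60],[0,-30,15,0,0,0,60],[0,-30,12,0,0,0,60],[0,-30,12,0,0,0,60]]])

```text
time_s: 2.35
ee_pos: [0.4471, 0.0018, 0.2055]
eef_rot: [0.112, 1.571, 0.112]
force: [0.7, 0.9, 0.2]
grip_width: 0.0602
```

>>> play_rows(deltas=[[[0,-30,0,0,0,0,60],[0,-30,0,0,0,0,60],[0,-20,0,0,0,0,60],[0,0,0,0,0,0,60]]])

```text
time_s: 2.75
ee_pos: [0.4467, -0.0785, 0.2054]
eef_rot: [-1.94, 1.571, -1.942]
force: [0.1, 0.7, 0.9]
grip_width: 0.0599
```

```bash
python3 - <<'E'
from h import *
np.set_printoptions(precision=4,suppress=True)
p,R=pose();print(p,R)
w=load("wrist");cv2.imwrite("pics/w1.png",w["img"][:,:,::-1])
import pickle;pickle.dump(w,open("w1.pkl","wb"))
print(proj(w,[(.4985,-.0935,.044),(.4985,-.0935,.143),(.4994,-.0962,.044)]))
E
```

```text
[ 0.4467 -0.0785  0.2054] [[-0.0001  0.0025  1.    ]
 [-0.0002  1.     -0.0025]
 [-1.     -0.0002 -0.0001]]
[[296.0246 268.525 ]
 [290.6452 322.769 ]
 [293.0911 269.4512]]
```

View pics/w1.png

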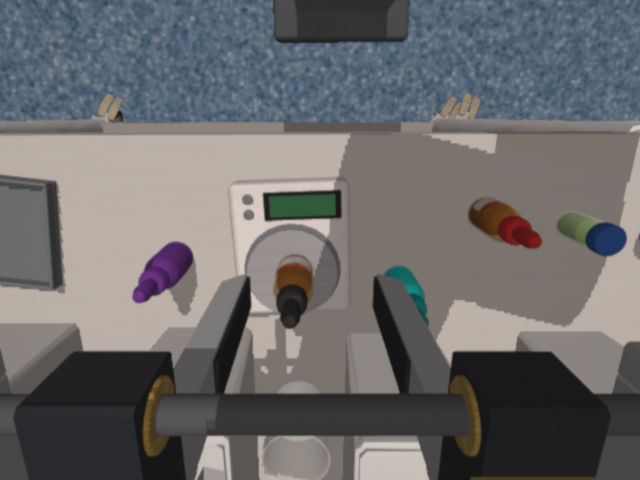

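The wrist view shows the dropper's bulb at (290,320) and the pan centred at about (292,269). Both agree with the projections from my estimates, so I'll descend on the dropper.

>>> play_rows(deltas=[[[0,-5,17,0,0,0,60],[0,-5,17,0,0,0,60],[0,-5,17,0,0,0,60],[20,0,0,0,0,0,60],[20,0,0,0,0,0,60],[20,0,0,0,0,0,60],[20,0,0,0,0,0,60],[0,0,0,0,0,0,60]]])

```text
time_s: 3.6
ee_pos: [0.4967, -0.0904, 0.1234]
eef_rot: [2.856, 1.567, 2.857]
force: [0.5, 0.3, 0.5]
grip_width: 0.0604
```

```bash
python3 - <<'E'
from h import *
np.set_printoptions(precision=4,suppress=True)
print(pose()[0], to((.498,-.0935,.065)))
w=load("wrist");cv2.imwrite("pics/w2.png",w["img"][:,:,::-1])
E
```

```text
[ 0.4967 -0.0904  0.1234] [58.4 -3.2  1.5]
```

View pics/w2.png

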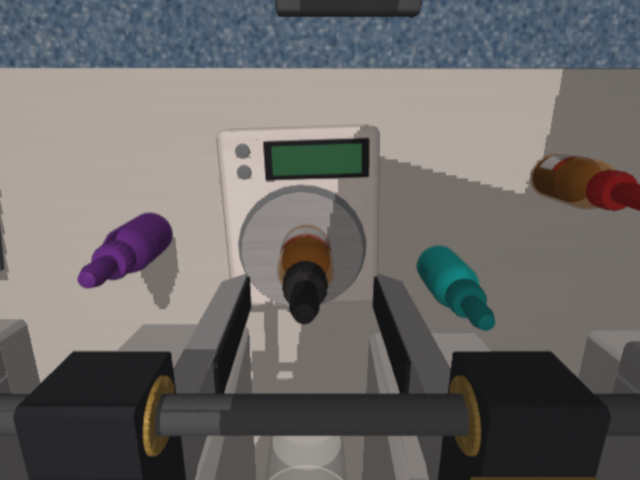

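The bottle sits between the fingers, with its bulb at (304,300). It is about 3 mm to the left of the finger midline at column 311, so I'll correct for that and go down.

>>> play_rows(deltas=[[[10,-3,1,0,0,0,60],[15,0,0,0,0,0,60],[15,0,0,0,0,0,60],[15,0,0,0,0,0,60],[3,0,0,0,0,0,60],[0,0,0,0,0,0,60]]])

```text
time_s: 4.25
ee_pos: [0.4989, -0.0948, 0.0677]
eef_rot: [-0.084, 1.571, -0.084]
force: [-0.1, -0.6, -0.1]
grip_width: 0.0597
```

```bash
python3 - <<'E'
from h import *
np.set_printoptions(precision=4,suppress=True)
print(pose()[0], to((.498,-.0935,.065)), ctrl.get_obs()["force"])
w=load("side");cv2.imwrite("pics/s2.png",cv2.resize(w["img"][130:330,200:420,::-1],None,fx=3,fy=3))
w=load("wrist");cv2.imwrite("pics/w3.png",w["img"][:,:,::-1])
E
```

```text
[ 0.4989 -0.0948  0.0677] [ 2.7  1.3 -0.9] [-0.1469 -0.5975 -0.1297]
```

View pics/s2.png

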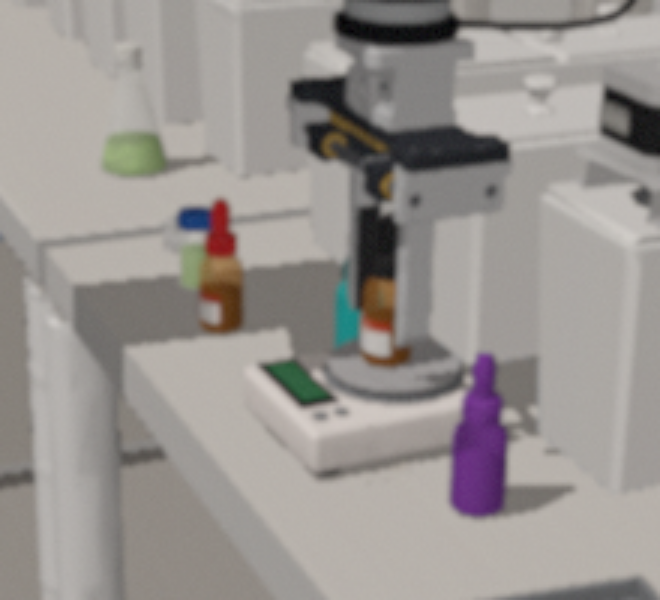

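View pics/w3.png

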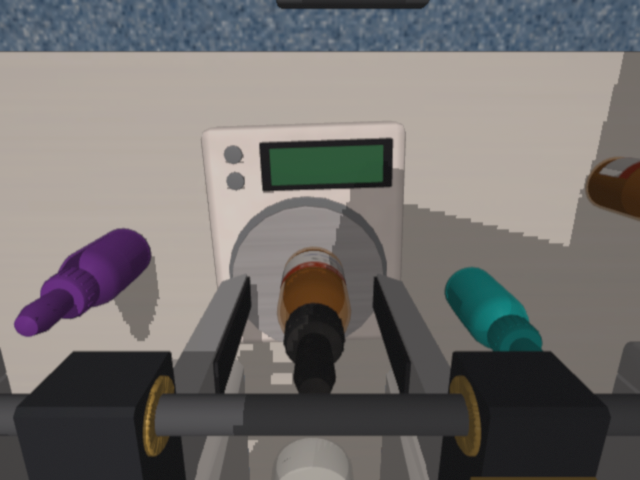

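The bottle is centred between the fingers at column 313. Closing now.

>>> play_rows(deltas=[[[0,0,0,0,0,0,40],[0,0,0,0,0,0,34],[0,0,0,0,0,0,28],[0,0,0,0,0,0,24],[0,0,0,0,0,0,24],[0,0,0,0,0,0,24]]], grip_force=15)

```text
time_s: 4.95
ee_pos: [0.4989, -0.0948, 0.0676]
eef_rot: [-0.123, 1.57, -0.123]
force: [-0.7, 1.2, 2.5]
grip_width: 0.0328
```

>>> play_rows(deltas=[[[-5,0,0,0,0,0,24],[-10,0,0,0,0,0,24],[-15,0,0,0,0,0,24],[-20,0,0,0,0,0,24],[-20,0,0,0,0,0,24],[-20,0,0,0,0,0,24],[-15,0,0,0,0,0,24],[-10,0,0,0,0,0,24],[0,0,0,0,0,0,24]]])

```text
time_s: 5.85
ee_pos: [0.4992, -0.0949, 0.1839]
eef_rot: [-0.279, 1.568, -0.279]
force: [-0.1, -1.4, -1.0]
grip_width: 0.0325
```

```bash
python3 - <<'E'
from h import *
np.set_printoptions(precision=4,suppress=True)
print(pose(), ctrl.get_obs()["force"],to((.468,-.385,.185)))
w=load("side");cv2.imwrite("pics/s3.png",cv2.resize(w["img"][100:400,200:480,::-1],None,fx=2.5,fy=2))
w=load("wrist");cv2.imwrite("pics/w4.png",w["img"][:,:,::-1])
E
```

```text
(array([ 0.4992, -0.0949,  0.1839]), array([[ 0.0023, -0.0001,  1.    ],
       [-0.0006,  1.    ,  0.0001],
       [-1.    , -0.0006,  0.0023]])) [-0.1289 -1.4474 -1.019 ] [  -1.  -290.1  -31.2]
```

View pics/s3.png

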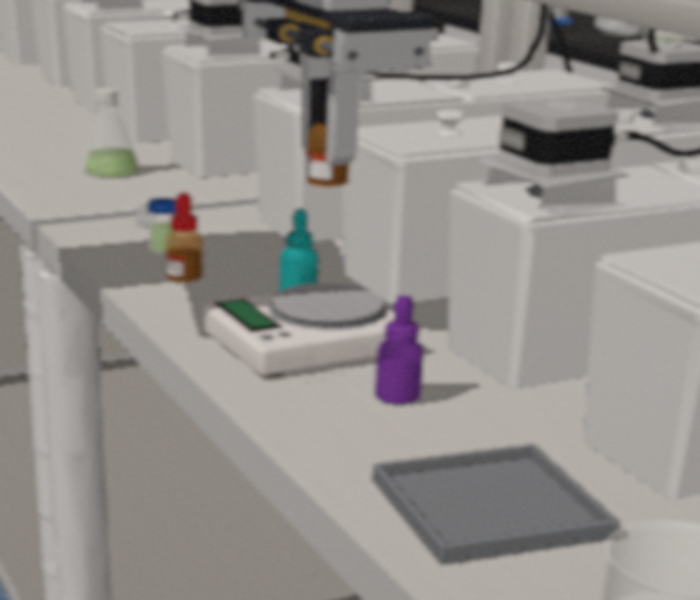

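View pics/w4.png

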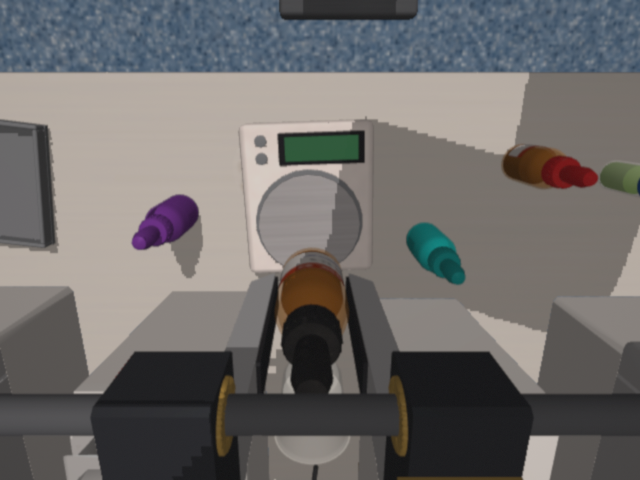

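The bottle is lifted and upright, and the pan is clear. Moving to the tray.

>>> play_rows(deltas=[[[0,-10,-3,0,0,0,24],[0,-20,-3,0,0,0,24],[0,-28,-3,0,0,0,24],[0,-30,-3,0,0,0,24],[0,-30,-3,0,0,0,24],[0,-30,-3,0,0,0,24],[0,-30,-3,0,0,0,24],[0,-30,-3,0,0,0,24],[0,-28,-3,0,0,0,24],[0,-24,-3,0,0,0,24]]])

```text
time_s: 6.95
ee_pos: [0.4677, -0.3566, 0.1815]
eef_rot: [2.509, 1.569, 2.508]
force: [-0.5, -0.3, -0.4]
grip_width: 0.033
```

>>> play_rows(deltas=[[[0,-20,-1,0,0,0,24],[0,-10,0,0,0,0,24],[20,0,0,0,0,0,24],[20,0,0,0,0,0,24],[20,0,0,0,0,0,24],[20,0,0,0,0,0,24],[10,0,0,0,0,0,24],[5,0,0,0,0,0,24],[0,0,0,0,0,0,24]]])

```text
time_s: 7.85
ee_pos: [0.4677, -0.3847, 0.0873]
eef_rot: [2.394, 1.57, 2.394]
force: [0.2, -0.6, -0.2]
grip_width: 0.0326
```

```bash
python3 - <<'E'
from h import *
np.set_printoptions(precision=4,suppress=True)
print(pose(), ctrl.get_obs()["force"],to((.468,-.385,.028)))
w=load("side");cv2.imwrite("pics/s4.png",cv2.resize(w["img"][200:420,280:560,::-1],None,fx=2.5,fy=2.5))
w=load("wrist");cv2.imwrite("pics/w5.png",w["img"][:,:,::-1])
E
```

```text
(array([ 0.4677, -0.3847,  0.0873]), array([[-0.0004, -0.0001,  1.    ],
       [ 0.0004,  1.    ,  0.0001],
       [-1.    ,  0.0004, -0.0004]])) [ 0.1718 -0.6312 -0.1757] [59.3 -0.3  0.3]
```

View pics/s4.png

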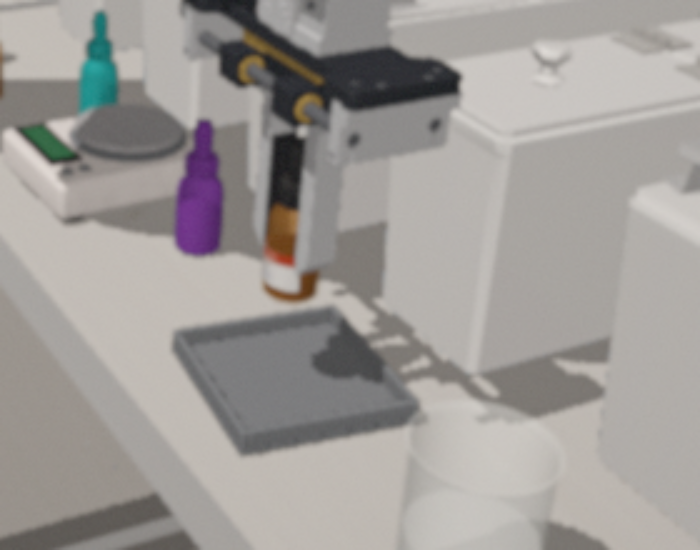

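View pics/w5.png

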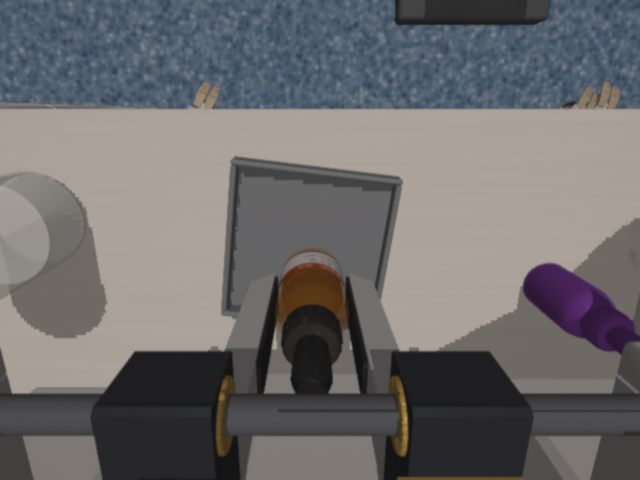

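The bottle hangs over the tray, which the side and wrist views both show. Lowering it, more slowly towards the end.

>>> play_rows(deltas=[[[15,0,0,0,0,0,24],[15,0,0,0,0,0,24],[12,0,0,0,0,0,24],[7,0,0,0,0,0,24],[4,0,0,0,0,0,24],[2,0,0,0,0,0,24],[0,0,0,0,0,0,24],[0,0,0,0,0,0,24]]])

```text
time_s: 8.75
ee_pos: [0.468, -0.3849, 0.0329]
eef_rot: [-0.741, 1.57, -0.741]
force: [0.9, -0.5, -0.2]
grip_width: 0.0327
```

>>> play_rows(deltas=[[[1,0,0,0,0,0,24],[1,0,0,0,0,0,24],[1,0,0,0,0,0,24],[0,0,0,0,0,0,24]]])

```text
time_s: 9.15
ee_pos: [0.4677, -0.3847, 0.0293]
eef_rot: [2.592, 1.571, 2.592]
force: [-0.5, 0.3, -1.2]
grip_width: 0.0326
```

>>> play_rows(deltas=[[[1,0,0,0,0,0,24],[0.5,0,0,0,0,0,24],[0,0,0,0,0,0,24]]])

```text
time_s: 9.45
ee_pos: [0.4677, -0.3848, 0.0278]
eef_rot: [2.458, 1.571, 2.458]
force: [0.4, -0.2, -0.9]
grip_width: 0.0328
```

>>> play_rows(deltas=[[[0.5,0,0,0,0,0,24],[0.5,0,0,0,0,0,24],[0,0,0,0,0,0,24]]])

```text
time_s: 9.75
ee_pos: [0.4679, -0.3849, 0.0276]
eef_rot: [-0.867, 1.57, -0.866]
force: [-2.0, 3.1, 6.9]
grip_width: 0.0327
```

```bash
python3 - <<'E'
from h import *
w=load("side");cv2.imwrite("pics/s5.png",cv2.resize(w["img"][280:400,320:480,::-1],None,fx=5,fy=5))
E
```

```text
(no output)
```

View pics/s5.png

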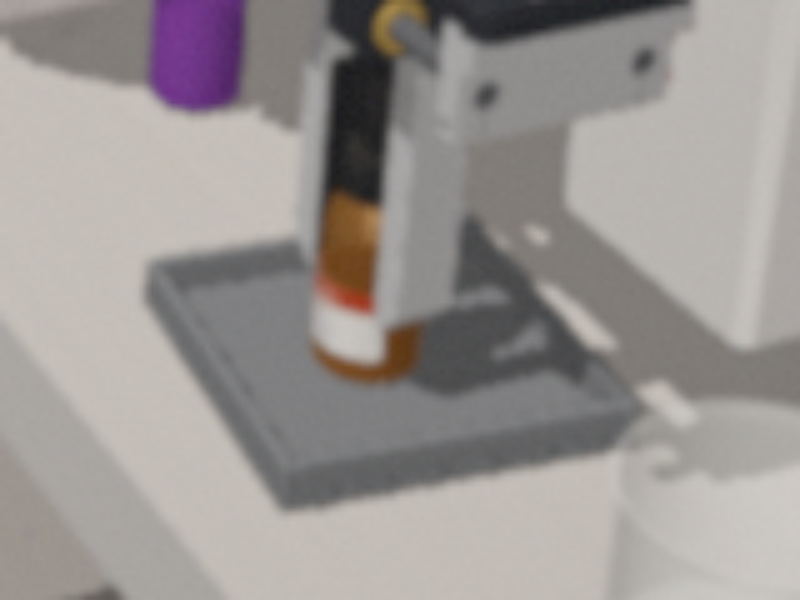

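The bottle touches the tray floor: the force is 6.9 N and the side view shows it mid-tray. Releasing it and going up.

>>> play_rows(deltas=[[[0,0,0,0,0,0,36],[0,0,0,0,0,0,42],[0,0,0,0,0,0,50],[0,0,0,0,0,0,56],[0,0,0,0,0,0,56],[-10,0,0,0,0,0,56],[-20,0,0,0,0,0,56],[-30,0,0,0,0,0,56],[-30,0,0,0,0,0,56],[-30,0,0,0,0,0,56]]])

```text
time_s: 10.8
ee_pos: [0.4677, -0.3847, 0.149]
eef_rot: [-0.742, 1.57, -0.742]
force: [0.3, 0.8, 0.2]
grip_width: 0.0555
```

>>> play_rows(deltas=[[[-30,0,0,0,0,0,56],[-20,0,0,0,0,0,56],[0,0,0,0,0,0,56]]])

```text
time_s: 11.1
ee_pos: [0.4685, -0.3855, 0.2007]
eef_rot: [-0.757, 1.565, -0.757]
force: [-0.2, -0.9, -0.2]
grip_width: 0.0561
```

```bash
python3 - <<'E'
from h import *
np.set_printoptions(precision=4,suppress=True)
print(pose()[0],to((.42,.14,.20)))
w=load("side");cv2.imwrite("pics/s6.png",cv2.resize(w["img"][280:400,320:480,::-1],None,fx=5,fy=5))
w=load("wrist");cv2.imwrite("pics/w6.png",w["img"][:,:,::-1])
E
```

```text
[ 0.4685 -0.3855  0.2007] [ -1.5 525.5 -48.5]
```

View pics/s6.png

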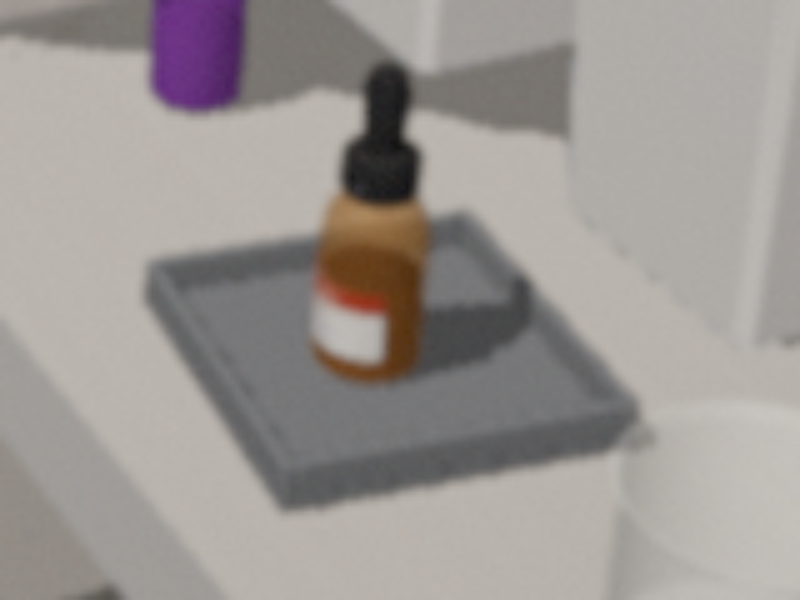

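View pics/w6.png

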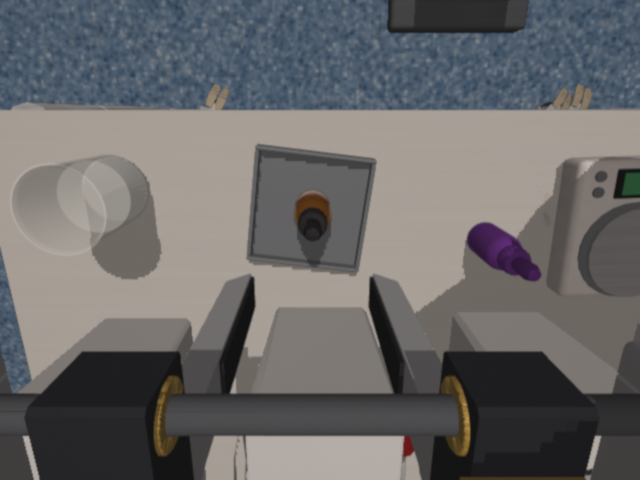

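The dropper bottle stands upright near the middle of the tray. Moving to the vial.

>>> play_rows(deltas=[[[0,15,-3,0,0,0,56],[0,30,-3,0,0,0,56],[0,35,-3,0,0,0,56],[0,35,-3,0,0,0,56],[0,35,-3,0,0,0,56],[0,35,-3,0,0,0,56],[0,35,-3,0,0,0,56],[0,35,-3,0,0,0,56],[0,35,-3,0,0,0,56],[0,35,-3,0,0,0,56]]])

```text
time_s: 12.2
ee_pos: [0.4368, -0.0583, 0.1957]
eef_rot: [2.926, 1.569, 2.926]
force: [0.7, 0.4, -0.3]
grip_width: 0.0562
```

>>> play_rows(deltas=[[[0,35,0,0,0,0,56],[0,35,0,0,0,0,56],[0,35,0,0,0,0,56],[0,35,0,0,0,0,56],[0,35,0,0,0,0,56],[0,35,0,0,0,0,56],[0,20,0,0,0,0,56],[0,10,0,0,0,0,56],[0,0,0,0,0,0,56]]])

```text
time_s: 13.1
ee_pos: [0.4373, 0.1806, 0.196]
eef_rot: [-2.824, 1.569, -2.823]
force: [0.1, 0.3, -0.7]
grip_width: 0.0558
```

```bash
python3 - <<'E'
from h import *
np.set_printoptions(precision=4,suppress=True)
print(pose()[0],to((.466,.179,.10)))
w=load("wrist");cv2.imwrite("pics/w7.png",w["img"][:,:,::-1])
print(proj(w,[(.466,.179,.06),(.466,.179,0)]))
E
```

```text
[0.4373 0.1806 0.196 ] [96.  -1.6 28.8]
[[310.4546 254.1381]
 [310.6003 233.6819]]
```

View pics/w7.png

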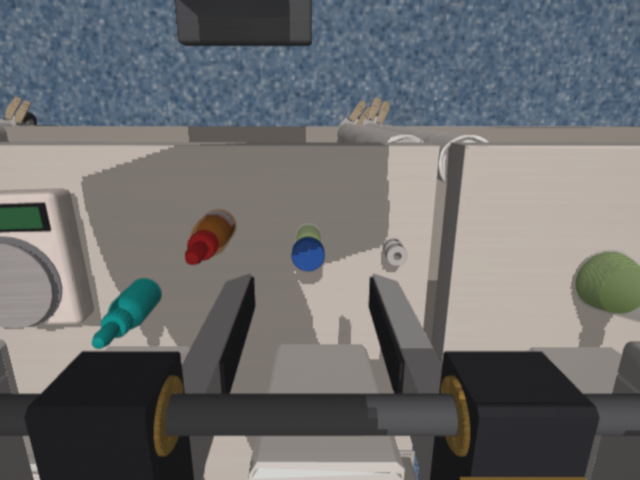

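The vial's cap is at (308,254) against a predicted (310,254), so I set y to 0.1775. I'll go above it and descend part of the way.

>>> play_rows(deltas=[[[0,-1,10,0,0,0,56],[0,-1,10,0,0,0,56],[0,-1,9,0,0,0,56],[20,0,0,0,0,0,56],[30,0,0,0,0,0,56],[30,0,0,0,0,0,56],[20,0,0,0,0,0,56],[10,0,0,0,0,0,56],[0,0,0,0,0,0,56]]])

```text
time_s: 14.05
ee_pos: [0.4668, 0.1768, 0.0861]
eef_rot: [-2.836, 1.569, -2.836]
force: [0.0, 0.2, 0.8]
grip_width: 0.0562
```

```bash
python3 - <<'E'
from h import *
np.set_printoptions(precision=4,suppress=True)
print(pose()[0],to((.466,.1775,.014)))
w=load("wrist");cv2.imwrite("pics/w8.png",w["img"][:,:,::-1])
print(proj(w,[(.466,.1775,.06),(.466,.1775,0)]))
E
```

```text
[0.4668 0.1768 0.0861] [72.1  0.8 -0.6]
[[314.2422 270.5475]
 [313.6635 238.3061]]
```

View pics/w8.png

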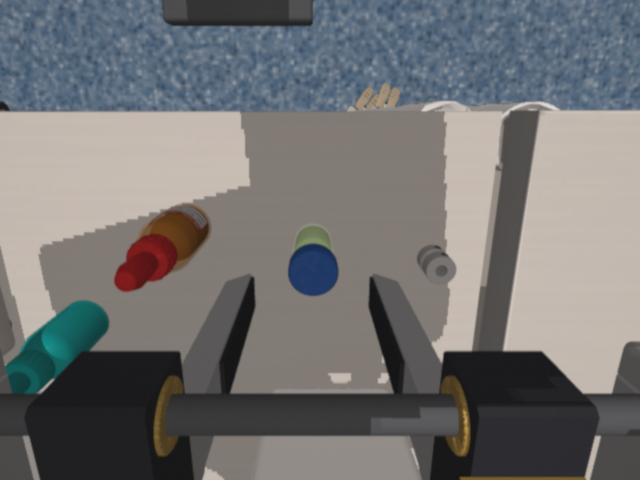

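The cap centre is at (313,269) and the prediction was (314,270). It is centred, so I'll descend and grip.

>>> play_rows(deltas=[[[15,0,0,0,0,0,56],[20,0,0,0,0,0,56],[18,0,0,0,0,0,56],[10,0,0,0,0,0,56],[6,0,0,0,0,0,56],[0,0,0,0,0,0,56]]])

```text
time_s: 14.7
ee_pos: [0.467, 0.1772, 0.0181]
eef_rot: [0.256, 1.571, 0.256]
force: [0.2, -0.2, 0.1]
grip_width: 0.056
```

>>> play_rows(deltas=[[[0,0,0,0,0,0,40],[0,0,0,0,0,0,32],[0,0,0,0,0,0,26],[0,0,0,0,0,0,20],[0,0,0,0,0,0,18],[0,0,0,0,0,0,18]]], grip_force=12)

```text
time_s: 15.3
ee_pos: [0.467, 0.1773, 0.0182]
eef_rot: [0.299, 1.57, 0.299]
force: [0.1, 0.4, 3.0]
grip_width: 0.0277
```

```bash
python3 - <<'E'
from h import *
np.set_printoptions(precision=4,suppress=True)
print(pose()[0])
w=load("wrist");cv2.imwrite("pics/w9.png",w["img"][:,:,::-1])
E
```

```text
[0.467  0.1773 0.0182]
```

View pics/w9.png

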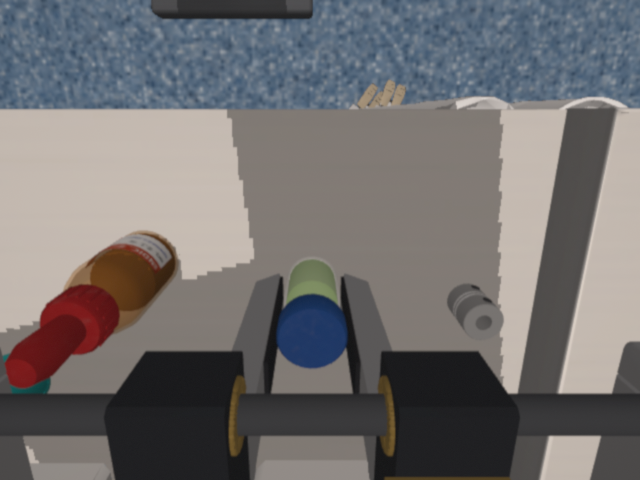

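The grip is 27.7 mm wide, which fits the vial, and the cap is central. Lifting.

>>> play_rows(deltas=[[[-5,0,0,0,0,0,18],[-10,0,0,0,0,0,18],[-20,0,0,0,0,0,18],[-25,0,0,0,0,0,18],[-30,0,0,0,0,0,18],[-30,0,0,0,0,0,18],[-25,0,0,0,0,0,18],[-15,0,0,0,0,0,18],[-5,0,0,0,0,0,18],[0,0,0,0,0,0,18]]])

```text
time_s: 16.35
ee_pos: [0.4668, 0.1772, 0.1835]
eef_rot: [0.305, 1.57, 0.305]
force: [0.5, 0.7, -1.5]
grip_width: 0.0281
```

```bash
python3 - <<'E'
from h import *
np.set_printoptions(precision=4,suppress=True)
print(pose()[0],to((.4994,-.0962,.18)))
w=load("wrist");cv2.imwrite("pics/w10.png",w["img"][:,:,::-1])
t=load("top");cv2.imwrite("pics/t10.png",t["img"][:,:,::-1])
E
```

```text
[0.4668 0.1772 0.1835] [   3.4 -273.4   32.6]
```

View pics/w10.png

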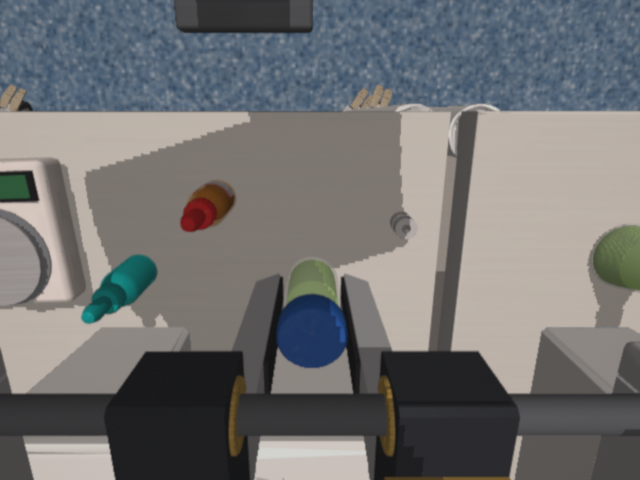

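View pics/t10.png

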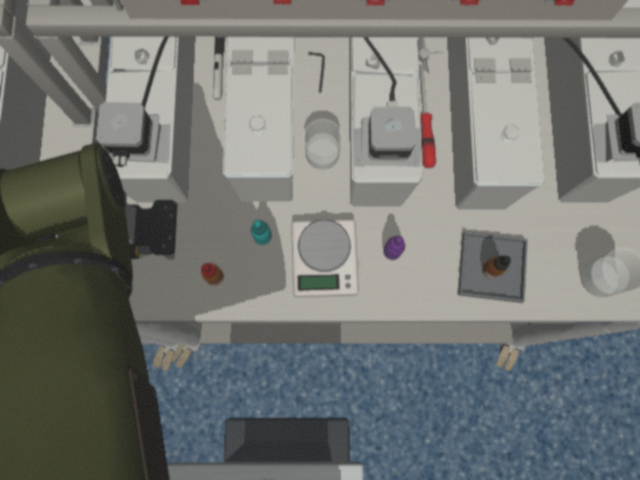

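The vial is held upright and the pan is clear. Carrying it over.

>>> play_rows(deltas=[[[0,-10,3,0,0,0,18],[0,-20,3,0,0,0,18],[0,-28,4,0,0,0,18],[0,-30,4,0,0,0,18],[0,-30,4,0,0,0,18],[0,-30,4,0,0,0,18],[0,-30,4,0,0,0,18],[0,-28,3,0,0,0,18],[0,-25,2,0,0,0,18],[0,-20,2,0,0,0,18]]])

```text
time_s: 17.45
ee_pos: [0.4993, -0.0758, 0.1822]
eef_rot: [3.045, 1.569, 3.044]
force: [-0.4, 0.9, -0.5]
grip_width: 0.0279
```

>>> play_rows(deltas=[[[0,-15,0,0,0,0,18],[0,-7,0,0,0,0,18],[10,0,0,0,0,0,18],[20,0,0,0,0,0,18],[20,0,0,0,0,0,18],[20,0,0,0,0,0,18],[10,0,0,0,0,0,18],[5,0,0,0,0,0,18],[0,0,0,0,0,0,18]]])

```text
time_s: 18.35
ee_pos: [0.4997, -0.0954, 0.0977]
eef_rot: [2.824, 1.57, 2.825]
force: [0.2, 0.5, -0.4]
grip_width: 0.0278
```

```bash
python3 - <<'E'
from h import *
np.set_printoptions(precision=4,suppress=True)
print(pose()[0],to((.5,-.0962,.0622)))
w=load("wrist");cv2.imwrite("pics/w11.png",w["img"][:,:,::-1])
print(proj(w,[(.4994,-.0962,.044),(.5414,-.0962,.044),(.4574,-.0962,.044),(.4994,-.0542,.044),(.4994,-.1382,.044)]))
s=load("side");cv2.imwrite("pics/s11.png",cv2.resize(s["img"][180:300,260:420,::-1],None,fx=5,fy=5))
E
```

```text
[ 0.4997 -0.0954  0.0977] [35.5 -0.8  0.3]
[[311.462  254.4565]
 [311.4864 315.5253]
 [311.4351 187.1639]
 [379.3391 254.4152]
 [243.5696 254.4979]]
```

View pics/w11.png

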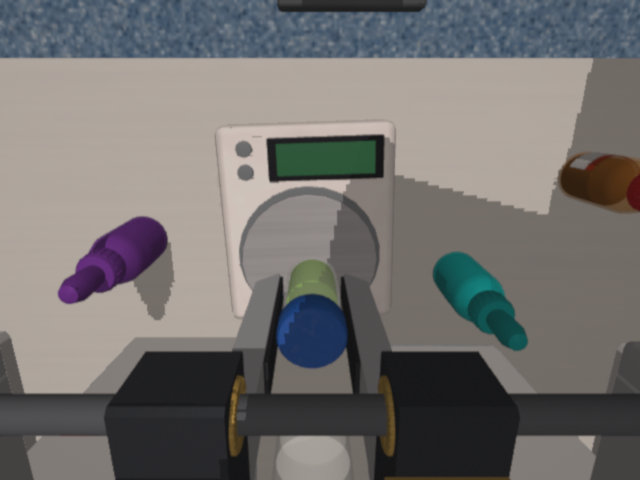

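View pics/s11.png

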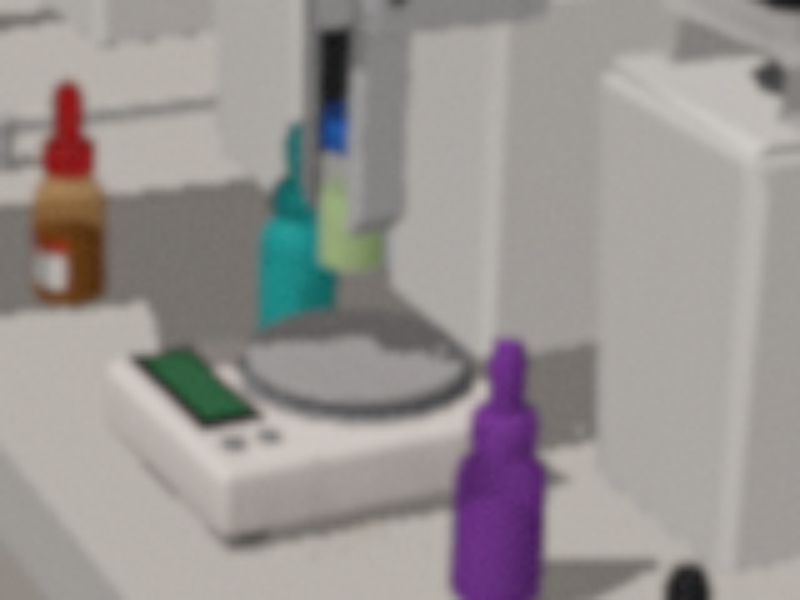

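The pan's rim in the wrist view spans columns 241 to 380 with its near edge at row 187, which agrees with my projection. Lowering the vial.

>>> play_rows(deltas=[[[10,-1,0,0,0,0,18],[10,0,0,0,0,0,18],[7,0,0,0,0,0,18],[3,0,0,0,0,0,18],[2,0,0,0,0,0,18],[0,0,0,0,0,0,18],[0,0,0,0,0,0,18]]])

```text
time_s: 19.15
ee_pos: [0.4999, -0.0968, 0.0662]
eef_rot: [-0.282, 1.57, -0.282]
force: [0.4, -0.6, -0.3]
grip_width: 0.0282
```

>>> play_rows(deltas=[[[1,0,0,0,0,0,18],[0.5,0,0,0,0,0,18],[0,0,0,0,0,0,18]]])

```text
time_s: 19.45
ee_pos: [0.4998, -0.0968, 0.0645]
eef_rot: [-0.901, 1.571, -0.901]
force: [0.2, 0.2, 0.3]
grip_width: 0.0279
```

>>> play_rows(deltas=[[[1,0,0,0,0,0,18],[0.5,0,0,0,0,0,18],[0,0,0,0,0,0,18]]])

```text
time_s: 19.75
ee_pos: [0.4997, -0.0968, 0.0629]
eef_rot: [3.039, 1.571, 3.039]
force: [0.2, 0.3, -0.2]
grip_width: 0.0281
```

>>> play_rows(deltas=[[[0.5,0,0,0,0,0,18],[0.5,0,0,0,0,0,18],[0,0,0,0,0,0,18]]])

```text
time_s: 20.05
ee_pos: [0.5, -0.0968, 0.0622]
eef_rot: [-0.191, 1.57, -0.191]
force: [-0.9, 0.8, 4.5]
grip_width: 0.0279
```

```bash
python3 - <<'E'
from h import *
s=load("side");cv2.imwrite("pics/s12.png",cv2.resize(s["img"][180:300,260:420,::-1],None,fx=5,fy=5))
E
```

```text
(no output)
```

View pics/s12.png

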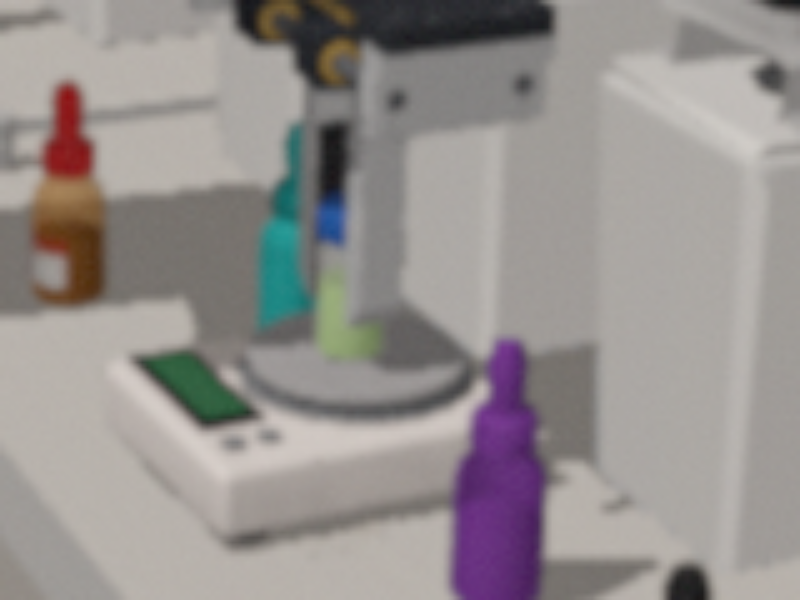

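Contact reads 4.5 N, at the height I worked out for the pan. The side view shows the vial standing on the pan, so I'll release and go up.

>>> play_rows(deltas=[[[0,0,0,0,0,0,31],[0,0,0,0,0,0,36],[0,0,0,0,0,0,44],[0,0,0,0,0,0,50],[0,0,0,0,0,0,50],[-10,0,0,0,0,0,50],[-20,0,0,0,0,0,50],[-30,0,0,0,0,0,50],[-30,0,0,0,0,0,50],[-30,0,0,0,0,0,50]]])

```text
time_s: 21.1
ee_pos: [0.4996, -0.0967, 0.184]
eef_rot: [-0.274, 1.57, -0.274]
force: [0.7, 0.1, 0.0]
grip_width: 0.05
```

>>> play_rows(deltas=[[[-20,0,-30,0,0,0,50],[0,0,-30,0,0,0,50],[0,0,-20,0,0,0,50],[0,0,0,0,0,0,50],[0,0,0,0,0,0,50]]])

```text
time_s: 21.6
ee_pos: [0.4202, -0.0969, 0.2027]
eef_rot: [-0.279, 1.569, -0.279]
force: [-0.4, 0.2, 0.3]
grip_width: 0.0497
```

```bash
python3 - <<'E'
from h import *
print(pose()[0])
s=load("side");cv2.imwrite("pics/s13.png",cv2.resize(s["img"][180:400,260:500,::-1],None,fx=2.7,fy=2.7))
w=load("wrist");cv2.imwrite("pics/w13.png",w["img"][:,:,::-1])
print(proj(w,[(.4994,-.0962,.104),(.4994,-.0962,.044)]),proj(s,[(.4994,-.0962,.104),(.4994,-.0962,.044)]))
E
```

```text
[ 0.42022413 -0.09690044  0.20273547]
[[313.37773647 330.42003395]
 [313.05720289 296.73682687]] [[329.48382796 220.76650038]
 [328.54466516 250.19971454]]
```

View pics/s13.png

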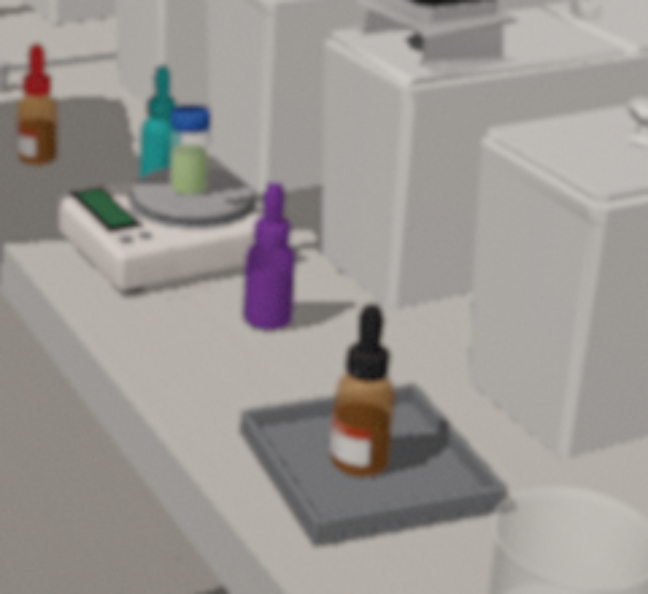

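View pics/w13.png

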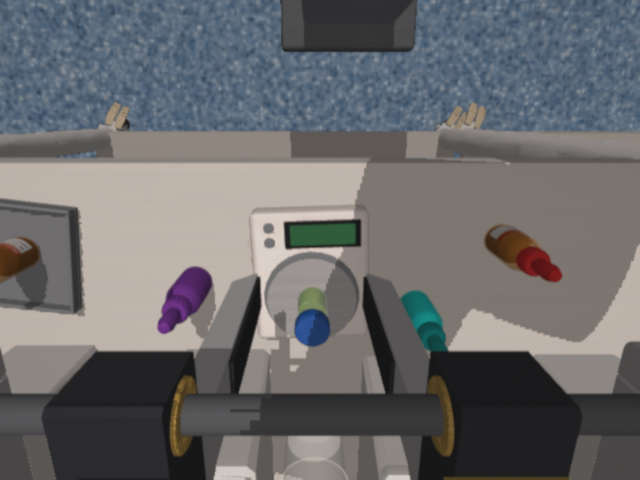

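The vial's cap is at (312,328) in the wrist view, where (313,330) was predicted for the pan's centre. Both items stand upright and the arm is clear of everything.

```bash
python3 -c "
from station import hand_in
print(hand_in())"
```

```text
the job is handed in; nothing more can be done
None
```

I took the dropper bottle off the balance and stood it near the middle of the tray, then stood the capped vial on the pan. I handed the job in after about 22 s of robot time, and no verdict was reported.

- **Dropper bottle:** the set-down contact was 6.9 N, at the height I had worked out for the tray floor. The later side and wrist views show it upright, well inside the walls.
- **Vial:** the set-down contact was 4.5 N, at the pan's height. In the last wrist view its cap was within about 2 pixels (about 2 mm) of the pan centre I had measured. The side view shows it upright, a pixel or two from the middle of the pan.
- **Arm:** it ended open and clear of everything, about 0.2 m up. The look-alikes, the red dropper bottle and the coupling were not touched.

No check failed. The one disagreement was in the first pictures: the top view put the vial about 3 mm to one side of where the side view did. A wrist view settled that before I gripped it.

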